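# Lid the sauce warmer and take off the transport cover

### The arm

A 7-joint arm with a two-finger parallel gripper is mounted at the origin on a cart in front of the work surface, level with it; the furniture and walls round the work are solid. World frame = base frame: x ahead of the robot, y to its left, z up, the work surface at z = 0. Lengths are in m, angles in degrees, forces in N, time in s.
With the tool pointing down it reaches from about 0.35 to 0.9 m from the base axis. Payload 8.1 kg.
Tool frame: the origin (TCP) lies midway between the tips of the shut fingers; the grasp point (between the pads) lies 19 mm behind it; z points along the fingers, y is the line along which they close (so a half turn about z gives the same grasp; the last joint's range is limited). The gripper opens to 85 mm and grips with 20 to 120 N. Pads are 22 mm wide; open, the fingers measure 114 mm over their backs; the gripper's body (76 mm by 85 mm) begins 54 mm behind the grasp point. The pads swing forward as they close: fully open they stand 13 mm farther back than shut.
Start: joints at [66.773, 24.895, 1.432, 90.138, -0.665, 64.973, -4.303], TCP at [0.186, -0.597, 0.231] pointing down, gripper open.
Joint ranges: [-149.89, 149.89], [-25.12, 119.58], [-72.63, 75.52], [4.76, 147.25], [-75.54, 255.54], [6.69, 114.76], [-157.13, 157.13]. Speed limits (degrees/s): [127.2, 127.2, 172.46, 172.46, 180, 180, 180].

### API

Orientations are given as [roll, pitch, yaw] about the fixed x, y, z axes, in that order (R = Rz(yaw) Ry(pitch) Rx(roll)).
In Python, from bench import manip, camera gives the robot as it stands.
- The arm moves only by the tool drive_tool, never from a script. Its arguments are lists of equal length, an entry for each row: "hand": the opening, from -1 (shut) to 1 (fully open); "dp": the shift along the tool's x, y, z each as a share of 30 cm, from -1 to 1, a list of three; "dr": the turn, a rotation vector about the tool's x, y, z each as a share of pi/4 rad, from -1 to 1, a list of three. A call has 1 to 20 rows; each row is the pose to reach, as a shift and turn from the pose commanded when the call began, along the tool's axes at that moment; what a row does not reach only later rows make up. A row lasts 1/10 s, in which the tool goes at most 50 mm and 8.59 degrees, less where a joint would pass 70% of its speed; a pose out of reach is approached as far as the arm can. A call with a number of a shift or a turn outside -1 to 1 is refused whole. A call with a gripper value outside its range is refused whole. The fingers move at their own pace and stop on an object; the grip force is fixed at half the most. Time passes only in rows, so rows that repeat a pose let the fingers close. It gives the time, the measured TCP pose, the force, the opening and the grip force at its end, in the units of the state.
- manip.get_obs(): the state, without advancing time (a new reading comes with each control period).
- camera(name): name is "scene" or "top" or "wrist"; returns a dict with "image" (420x560x3 uint8, red, green, blue), "intrinsics" (3x3 intrinsics, pixels), "eye" and "attitude" of the camera in the world; the wrist camera has in their place "mount" (4x4, takes a point from camera to tool coordinates, whose origin is the TCP and whose axes are the flange's). Camera axes: x right, y down, z forward; pixel columns grow to the right and rows downward; lengths in m; the calibration is good to about 2 mm. A picture is of the moment at which its call begins: read the wrist's pose just before it. There is no depth.
- manip.sign_off(): hands the job in; it is judged then, once.
The state is a dict: "t": time; "joints": joint angles; "qd": joint speeds; "joint_efforts": joint torques, N m; "tool_pos": TCP position; "orientation": TCP orientation; "ft_force": force on the tool from outside, world axes, zero at the start; "torque": the same for the moment, N m; "finger_gap": finger opening in m; "grasp_force": force on a finger pad.
Only numpy, scipy, OpenCV 4.12 (cv2) and the standard library are available. Lean on these libraries where they do the work, as an engineer would, in place of code of your own. Each camera call takes 0.05 s, during which the arm holds its last target. There are 200 camera calls.

### The job

Get the sauce warmer ready for service: first turn its dial so that the white pointer line is at the red mark, then carry the two nested lids together by the orange stem of the inner lid and lower them gently onto the well until the inner lid is fully seated. Then lift the outer steel lid alone straight up by its black neck, at least 10 cm, leaving the inner lid seated and undisturbed, and finish while still holding the outer lid level there above the well, clear of the stem. Leave the mug, the creamer pods and the shaker alone.

Things in the scene. Friction and masses are not known exactly. Their poses are not given: they have to be found in the camera images.
- warmer: white countertop warmer, fixed, 240 (its x) x 130 (its y) x 80 mm high; origin under its centre on the worktop; its -x end (dial end) faces roughly to the robot. The dial's axis is at its x = -72 mm, y = 0; the well's axis at x = +50 mm, y = 0. Eight scale ticks, 0.4 rad apart, lie on the top round the dial
- well_rim (a point): centre of the well's mouth, at the top of its steel collar: 90 mm above the worktop. The collar stands 10 mm above the housing, outer diameter 104 mm, hole diameter 84 mm, well 60 mm deep from the collar top. With the inner lid seated, the inner lid's origin is 14 mm below this point, on the axis
- dial (a joint): angle of the dial (rad), 0 to 3.2, grows clockwise seen from above; at 0 the white pointer line points along the warmer's own -x, at 1.57 along the warmer's own +y. The red mark, the fifth and widest tick, is at 1.60; the first tick is at 0. It turns smoothly without detents against light friction (0.05 N m) and stays where it is left
- dial_grip (a point): middle of the top face of the dial's black grip bar, on the turning axis, 112 mm above the worktop; turns with the dial; the pointer line runs along this frame's -x. The bar is 42 mm long (x), 12 mm wide (y) and 25 mm high, on a round disc 50 mm in diameter and 6 mm thick that lies 81 to 87 mm above the worktop
- inner_lid: inner lid, about 0.14 kg: grey plug 79 mm in diameter and 14 mm deep with a tapered lower edge, above it a white flange 102 mm in diameter and 4 mm thick, and an orange upright stem 18 mm in diameter from 18 to 73 mm above the origin. Origin: centre of the plug's underside, z up. At the start it stands on the worktop on its plug, inside the outer lid, and only its stem shows
- stem_top (a point): centre of the top of the inner lid's orange stem, 73 mm above the inner lid's origin. Behind the lids, left of the warmer, stands a fixed drink dispenser: its drip tray begins at x = 0.525, its right tap reaches to x = 0.555 at y = 0.17 to 0.22 and z = 0.10 to 0.235, its right tank to x = 0.61, y = 0.09 to 0.28, z = 0.165 to 0.50; keep the hand in front (-x) or right (-y) of them
- outer_lid: outer steel lid, about 0.16 kg: disc 116 mm in diameter with a 10 mm skirt (inner diameter 110), origin at the centre of the skirt's lower edge, z up; upper side of the disc 15 mm above the origin; black tubular neck 36 mm in diameter from 15 to 39 mm, bore 26 mm. Rests loosely on the inner lid's flange, origin 8 mm above the inner lid's; the stem stands 26 mm out of the neck and lifts both lids
- neck_top (a point): centre of the top of the outer lid's black neck, 39 mm above the outer lid's origin
- mug: white porcelain mug, upside down, 94 mm high; bystander; origin under its centre
- creamer_a: small creamer pod, 21 mm high, left of the lids; bystander; origin under its centre
- creamer_b: small creamer pod, 21 mm high, behind the warmer; bystander; origin under its centre
- shaker: shaker with a grey top, 44 mm wide, 90 mm high, behind the warmer; bystander; origin under its centre
There are look-alikes about, which are no part of the job. There is more than one size of the outer_lid; the one meant has the size given above.

How it is judged (in metres and radians):
On the way, in this order (a step that is already met when the one before it is completed fails the run):
1. the dial's pointer is at the red mark (value of joint dial between 1.45 and 1.75 rad), for 0.3 s.
2. the inner lid is seated in the well with the outer lid still nested on it, the fingers off the stem (all of step 1 and z of inner_lid in the frame of well_rim between -0.018 and -0.011 m and horizontal distance between inner_lid and well_rim below 0.006 m and angle between inner_lid's own z axis and vertical below 0.06 rad and z of outer_lid in the frame of inner_lid below 0.013 m and horizontal distance between outer_lid and inner_lid below 0.012 m and contact force between the fingers and inner_lid below 0.2 N), for 0.2 s.
3. the outer lid alone is lifted off and held, the inner lid still seated (all of step 1 and z of inner_lid in the frame of well_rim between -0.018 and -0.011 m and horizontal distance between inner_lid and well_rim below 0.006 m and angle between inner_lid's own z axis and vertical below 0.06 rad and z of outer_lid in the frame of inner_lid above 0.088 m and horizontal distance between outer_lid and well_rim below 0.05 m and angle between outer_lid's own z axis and vertical below 0.3 rad and contact force between the fingers and outer_lid above 0.8 N and contact force between each of outer_lid, the fingers, the arm and inner_lid below 0.2 N and contact force between outer_lid and warmer below 0.2 N), for 0.3 s.
At the end, for the whole second after the job is handed in: dial within 0.15 rad of the red mark; inner lid seated (origin 11-18 mm below the rim, 6 mm from the axis, 0.06 rad level), untouched; outer lid held still in the fingers over 80 mm above its nested place, within 50 mm of the well axis and 0.3 rad of level, touching neither inner lid nor warmer (all of step 3 and linear speed of outer_lid below 0.02 m/s and linear speed of inner_lid below 0.01 m/s); the arm keeps its last pose, push and grip.
It fails at once if the outer lid comes off while the inner lid is not seated in the well (or drags the inner lid up or askew) (z of outer_lid in the frame of inner_lid above 0.018 m and not (z of inner_lid in the frame of well_rim between -0.018 and -0.011 m and horizontal distance between inner_lid and well_rim below 0.006 m and angle between inner_lid's own z axis and vertical below 0.06 rad)).
It fails at once if the lids are let go in the air, more than 10 mm above the seat (height (world z) of inner_lid above 0.02 m and z of inner_lid in the frame of well_rim above -0.004 m and contact force between the fingers and inner_lid below 0.05 N and contact force between the fingers and outer_lid below 0.05 N).
It fails at once if the lids are slammed onto the well (more than 60 N) (contact force between inner_lid and warmer above 60 N).
It fails at once if the mug, a creamer pod or the shaker is pushed by more than 15 mm or tipped (distance of any of mug, creamer_a, creamer_b, shaker from where it was at the start of the episode above 0.015 m or angle between any of mug, creamer_a, creamer_b, shaker's own z axis and vertical above 0.3 rad).
It also fails if it takes over 72 s, if anything falls off the work surface, if the arm or the gripper's body presses on something with over 40 N, if the wrist force passes 120 N, or if a joint passes its speed limit or range.

## Working session

There is one attempt and no reset: what is moved stays moved. The work goes in short steps, Python scripts to look and compute and a tool call to move; the robot and the scene stay as the last step left them, time stands still between calls to the robot, and variables do not carry over. Pictures are saved under pics/ and viewed, at most 12 in all, crops included, and the job is handed in when it is done.

Besides the shell and the picture viewer there is one more tool, called after "Request:" as name(argument=value, ...), one argument or row to a line, values as JSON. drive_tool: Moves the arm, as the interface text tells. Its arguments: {"type":"object","properties":{"hand":{"type":"array"},"dp":{"type":"array"},"dr":{"type":"array"}},"required":["hand","dp","dr"]}

```bash
ls; mkdir -p pics; cat > h.py <<'E'
import numpy as np, cv2
from bench import manip, camera
from scipy.spatial.transform import Rotation as Ro
def snap(n,f):
    o=manip.get_obs(); c=camera(n); cv2.imwrite('pics/'+f,c['image'][:,:,::-1]); np.save('pics/'+f+'.npy',np.array([c,o],dtype=object),allow_pickle=True); return c,o
def load(f): return np.load('pics/'+f+'.npy',allow_pickle=True)
E
python3 - <<'E'
from h import *
for n in ['scene','top']:
    c,o=snap(n,n+'0.png'); print(n,c['intrinsics'],c['eye'],c['attitude'])
print(o)
a=cv2.imread('pics/scene0.png');b=cv2.imread('pics/top0.png')
E
```

```text
pics
scene [[464.5751503    0.         278.43361491]
 [  0.         464.5751503  203.57556706]
 [  0.           0.           1.        ]] [ 0.74458021 -0.99815464  0.85605688] [-121.63219223   -0.16938473    7.61337781]
top [[536.89217408   0.         281.78196654]
 [  0.         536.89217408 201.1285478 ]
 [  0.           0.           1.        ]] [0.3951702  0.22781794 1.44177439] [-171.2308253    -0.6207736   -88.74369026]
{'t': 0.05, 'joints': array([66.77075497, 24.93581886,  1.43013649, 90.18796944, -0.6659722 ,
       64.97432053, -4.30355807]), 'qd': array([-0.079787  , -0.1183242 , -0.06777919, -0.08905601,  0.0916045 ,
       -0.01496162,  0.02564938]), 'joint_efforts': array([ 3.89312554e-03, -6.72413635e+01,  1.02956649e+00, -3.17258871e+01,
        1.58693857e-02,  7.27082996e-03,  3.68129633e-05]), 'tool_pos': array([ 0.18619807, -0.59609424,  0.23054033]), 'orientation': array([-1.79910447e+02,  6.63198434e-03,  1.73461459e+01]), 'ft_force': array([-0.19445597, -0.46759667,  0.51471041]), 'torque': array([-0.00434965, -0.01778111,  0.02920077]), 'grasp_force': 0.0, 'finger_gap': 0.08543407447383579}
```

View pics/scene0.png

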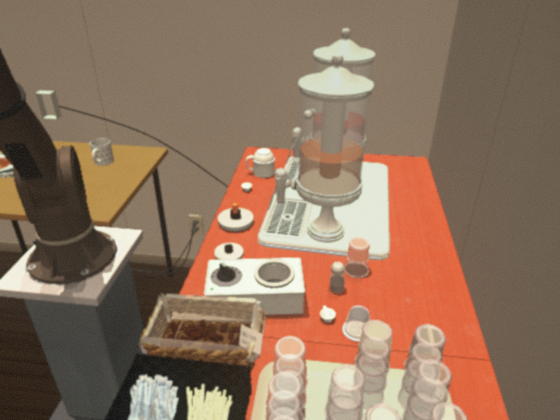

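View pics/top0.png

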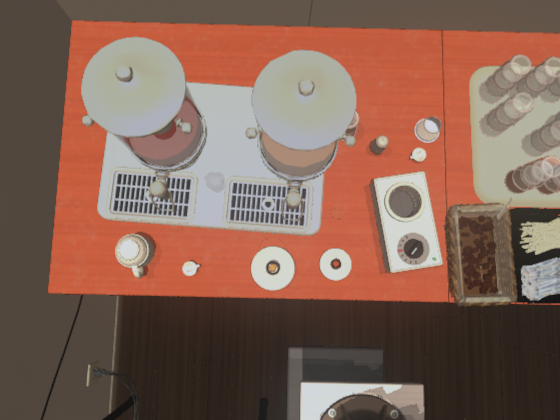

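The scene view shows the warmer at (255,285), with two lids left of it at (236,218) and (229,251). In the top view the lid candidates are (273,268), about 44 px ≈ 116 mm with an orange stem, and (335,264), about 31 px ≈ 85 mm. The first fits the given size. I'll confirm it in an enlarged crop and measure.

```bash
cat >> h.py <<'E'
def ray(c,o,uv):
    K=c['intrinsics']; d=np.linalg.inv(K)@np.array([uv[0],uv[1],1.])
    if 'eye' in c: return np.array(c['eye']),Ro.from_euler('xyz',c['attitude'],degrees=True).as_matrix()@d
    R=Ro.from_euler('xyz',o['orientation'],degrees=True).as_matrix(); M=np.array(c['mount'])
    return o['tool_pos']+R@M[:3,3], R@M[:3,:3]@d
def onz(c,o,uv,z):
    e,d=ray(c,o,uv); return e+d*(z-e[2])/d[2]
E
python3 - <<'E'
from h import *
c,o=load('top0.png'); im=cv2.imread('pics/top0.png')
cr=cv2.resize(im[165:295,240:450],None,fx=3.8,fy=3.8,interpolation=cv2.INTER_CUBIC); cv2.imwrite('pics/crop.png',cr)
hsv=cv2.cvtColor(im,cv2.COLOR_BGR2HSV)
m=((hsv[:,:,1]<90)&(hsv[:,:,2]>110)).astype(np.uint8)
for (x0,y0,x1,y1,z) in [(245,240,300,293,.023),(315,245,357,285,.013),(365,165,446,278,.08)]:
    s=np.zeros_like(m); s[y0:y1,x0:x1]=m[y0:y1,x0:x1]
    cs,_=cv2.findContours(s,0,2); k=max(cs,key=cv2.contourArea); h=cv2.convexHull(k)
    (a,b),r=cv2.minEnclosingCircle(h); print('circ',a,b,r,onz(c,o,(a,b),z), 'diam',np.linalg.norm(onz(c,o,(a+r,b),z)-onz(c,o,(a-r,b),z)))
    if z==.08:
        R=cv2.minAreaRect(h); P=[onz(c,o,p,z)[:2] for p in cv2.boxPoints(R)]; print(R,np.round(P,4)); print(np.linalg.norm(np.diff(P,axis=0),axis=1))
E
```

```text
circ 272.659912109375 267.8663635253906 22.293020248413086 [0.43666492 0.23728793 0.023     ] diam 0.11694332186546605
circ 335.232666015625 263.6881103515625 16.51089859008789 [0.45162414 0.07198531 0.013     ] diam 0.08754470351179146
circ 407.9747314453125 221.01939392089844 54.20343017578125 [ 0.56165724 -0.10625303  0.08      ] diam 0.27809085041240567
((407.6350402832031, 221.36790466308594), (96.17668151855469, 56.03718948364258), 81.15818786621094) [[ 0.6712 -0.0159]
 [ 0.6975 -0.1601]
 [ 0.4528 -0.1928]
 [ 0.4281 -0.0523]]
[0.14654638 0.24683592 0.14262242]
```

View pics/crop.png

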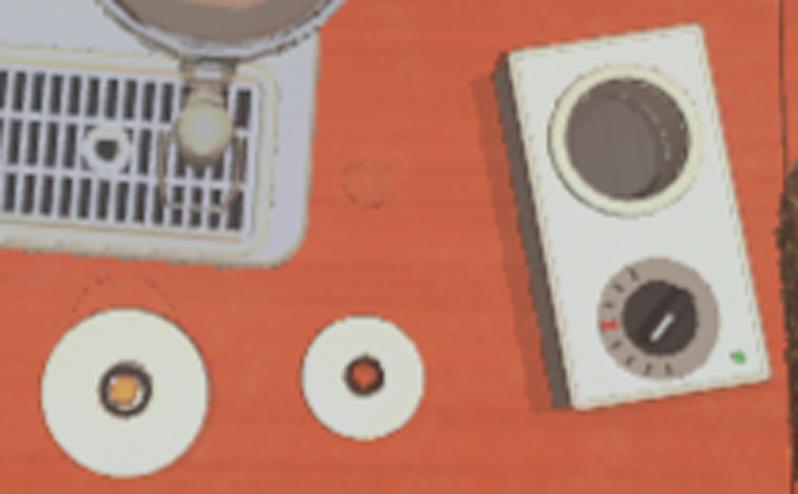

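```bash
cat >> h.py <<'E'
def rel(p,yaw):
    "shift/turn from measured pose to tool-down pose at p,yaw in drive units"
    o=manip.get_obs(); R=Ro.from_euler('xyz',o['orientation'],degrees=True)
    T=Ro.from_euler('xyz',[180,0,yaw],degrees=True)
    d=R.inv().apply(np.array(p)-o['tool_pos'])/.3; r=(R.inv()*T).as_rotvec()/(np.pi/4)
    print('dp',np.round(d,4),'dr',np.round(r,4),'at',np.round(o['tool_pos'],4),np.round(o['orientation'],2),'t',o['t'])
E
python3 - <<'E'
from h import *
c,o=load('top0.png'); im=cv2.imread('pics/top0.png')
w=onz(c,o,(404.5,201.8),.09); d=onz(c,o,(413.7,248.4),.1)
print(w,d,np.linalg.norm(w[:2]-d[:2]),np.degrees(np.arctan2(*(w-d)[[1,0]])))
print(manip.get_obs()['tool_pos']); c=camera('wrist'); print(c['mount'],c['intrinsics'])
rel([.40,-.13,.35],10)
E
```

```text
[ 0.60963482 -0.0955967   0.09      ] [ 0.49059202 -0.11473858  0.1       ] 0.12057196737640646 9.13486502508152
[ 0.1861613  -0.5961531   0.23063167]
[[-6.50998343e-04 -9.65652078e-01 -2.59837719e-01  6.62723374e-02]
 [ 9.99999149e-01 -9.22473593e-04  9.22848131e-04  4.77322040e-04]
 [-1.13084365e-03 -2.59836897e-01  9.65651856e-01 -1.43091806e-01]
 [ 0.00000000e+00  0.00000000e+00  0.00000000e+00  1.00000000e+00]] [[331.91234832   0.         284.57378065]
 [  0.         331.91234832 211.41440512]
 [  0.           0.           1.        ]]
dp [ 1.1435 -1.2714 -0.3963] dr [-0.0015  0.0003  0.1633] at [ 0.1862 -0.5962  0.2307] [-1.7993e+02  1.0000e-02  1.7350e+01] t 0.15
```

Request:
drive_tool(
  hand=[1, 1, 1, 1, 1, 1, 1, 1, 1],
  dp=[
    [0, 0, -0.3],
    [0.8, -0.65, -0.3],
    [0.8, -0.65, -0.3],
    [0.8, -0.65, -0.3],
    [0.8, -0.65, -0.3],
    [0.8, -0.65, -0.3],
    [0.8, -0.65, -0.3],
    [0.8, -0.65, -0.3],
    [0.8, -0.65, -0.3],
  ],
  dr=[
    [0, 0, 0],
    [0, 0, 0],
    [0, 0, 0],
    [0, 0, 0],
    [0, 0, 0],
    [0, 0, 0],
    [0, 0, 0],
    [0, 0, 0],
    [0, 0, 0],
  ],
)

```text
t: 1.05
tool_pos: [0.3587, -0.337, 0.3216]
orientation: [180.0, -0.0, 17.6]
ft_force: [-0.7, -1.3, -0.0]
finger_gap: 0.0856
grasp_force: 0.0
```

```bash
python3 -c "
from h import *
rel([.49,-.115,.30],10)"
```

```text
dp [ 0.6409 -0.5729  0.0723] dr [ 0.0003 -0.0008  0.1692] at [ 0.3587 -0.337   0.3216] [ 1.7998e+02 -4.0000e-02  1.7610e+01] t 1.05
```

Request:
drive_tool(
  hand=[1, 1, 1, 1, 1, 1, 1, 1, 1],
  dp=[
    [0.64, -0.57, 0.07],
    [0.64, -0.57, 0.07],
    [0.64, -0.57, 0.07],
    [0.64, -0.57, 0.07],
    [0.64, -0.57, 0.07],
    [0.64, -0.57, 0.07],
    [0.64, -0.57, 0.07],
    [0.64, -0.57, 0.07],
    [0.64, -0.57, 0.07],
  ],
  dr=[
    [0, 0, 0.17],
    [0, 0, 0.17],
    [0, 0, 0.17],
    [0, 0, 0.17],
    [0, 0, 0.17],
    [0, 0, 0.17],
    [0, 0, 0.17],
    [0, 0, 0.17],
    [0, 0, 0.17],
  ],
)

```text
t: 1.95
tool_pos: [0.4888, -0.1211, 0.3002]
orientation: [180.0, 0.0, 9.5]
ft_force: [-1.2, 0.0, -0.6]
finger_gap: 0.0853
grasp_force: 0.0
```

```bash
python3 -c "
from h import *
c,o=snap('wrist','w1.png'); print(o['tool_pos'],o['orientation'],o['t'])
im=cv2.imread('pics/w1.png')
cv2.imwrite('pics/w1v.png',im)"
```

```text
[ 0.48882432 -0.12106521  0.30016782] [1.79955459e+02 4.07551306e-02 9.47857917e+00] 1.95
```

View pics/w1.png

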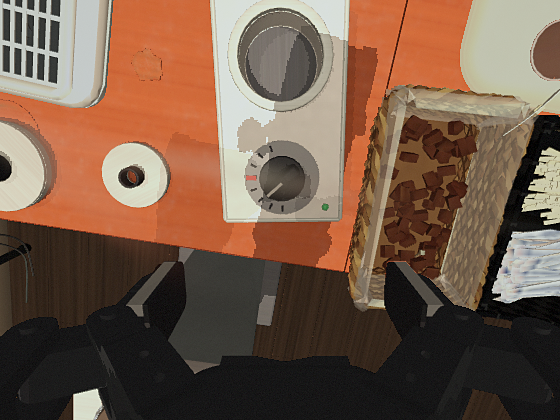

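The wrist view shows the dial at about (283,180), its pointer going down-left to (265,197), the red tick at (251,178), and the well at about (281,61).

```bash
python3 - <<'E'
from h import *
c,o=load('w1.png'); im=cv2.imread('pics/w1.png'); g=cv2.cvtColor(im,cv2.COLOR_BGR2GRAY); hsv=cv2.cvtColor(im,cv2.COLOR_BGR2HSV)
# pointer
s=np.zeros_like(g); s[175:203,258:292]=(g[175:203,258:292]>110); 
n,l,st,ce=cv2.connectedComponentsWithStats(s); print(st,ce)
# red
r=((hsv[:,:,1]>110)&((hsv[:,:,0]<8)|(hsv[:,:,0]>172))).astype(np.uint8); r[:, :235]=0; r[:,270:]=0; r[:165]=0;r[195:]=0
ys,xs=np.nonzero(r); print('red',xs.mean(),ys.mean(),len(xs), onz(c,o,(xs.mean(),ys.mean()),.081))
cr=im[0:230,200:360]; cv2.imwrite('pics/w1c.png',cv2.resize(cr,None,fx=2.6,fy=2.6,interpolation=2)[:598])
big=cv2.resize(im[140:225,230:330],None,fx=7,fy=7,interpolation=2); cv2.imwrite('pics/w1d.png',big)
E
```

```text
[[     0      0    560    420 235020]
 [   258    175      6     25     77]
 [   267    183     16     14     51]
 [   258    201      4      2      6]
 [   264    200     28      3     46]] [[279.50834397 209.51270105]
 [259.45454545 189.41558442]
 [274.23529412 189.39215686]
 [259.83333333 201.66666667]
 [278.82608696 201.54347826]]
red 250.5 177.5 40 [ 0.49012974 -0.08379513  0.081     ]
```

View pics/w1d.png

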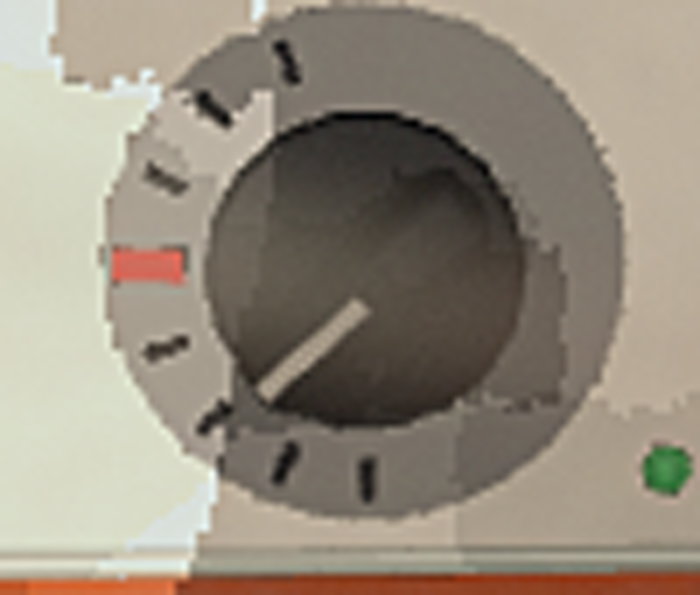

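The crop shows the disc centred at crop (366,268), i.e. px (282.3,178.3). The pointer runs from px (282.1,184) to (267.9,196.1), and the red tick is at px (251,178).

```bash
python3 - <<'E'
from h import *
c,o=load('w1.png'); im=cv2.imread('pics/w1.png'); g=cv2.cvtColor(im,cv2.COLOR_BGR2GRAY)
ax=onz(c,o,(282.3,178.3),.087); r=onz(c,o,(282.3-22.7,178.3),.087)
p0=onz(c,o,(282.1,184),.112);p1=onz(c,o,(267.9,196.1),.112);t1=onz(c,o,(282.4,208.6),.08)
red=onz(c,o,(250.5,177.8),.08)
A=lambda a,b:np.degrees(np.arctan2(b[1]-a[1],b[0]-a[0]))
print('axis',ax,'R',np.linalg.norm(r-ax),'p0',p0,'len',np.linalg.norm(p1-p0),'pointer dir',A(p0,p1),'tick1',A(ax,t1),'red',A(ax,red))
# well: dark hole ellipse / collar
e=cv2.Canny(g[0:130,215:350],40,120); k=cv2.HoughCircles(cv2.medianBlur(g[0:130,215:350],3),cv2.HOUGH_GRADIENT,1,60,param1=100,param2=20,minRadius=38,maxRadius=60)
print(k)
for q in k[0]:
    u=(q[0]+215,q[1]); w=onz(c,o,u,.09); print('well',w,'rad',np.linalg.norm(onz(c,o,(u[0]+q[2],u[1]),.09)-w),'d',np.linalg.norm(w[:2]-ax[:2]),A(ax,w))
E
```

```text
axis [ 0.49596403 -0.11830551  0.087     ] R 0.024567308285663045 p0 [ 0.4942965  -0.11849379  0.112     ] len 0.019163712439619545 pointer dir 140.18753835798177 tick1 -170.53219801601497 red 100.40531232852048
[[[65.5 50.5 42.7]]]
well [ 0.62014401 -0.09611939  0.09      ] rad 0.04162958877494632 d 0.12614630870447807 10.129645950412728
```

Request:
drive_tool(
  hand=[1, 1, 1, 1, 1, 1],
  dp=[
    [0.0, 0.0, 0.3],
    [0.0, 0.0, 0.3],
    [0.0, 0.0, 0.3],
    [0.0, 0.0, 0.3],
    [0.0, 0.0, 0.3],
    [0.0, 0.0, 0.3],
  ],
  dr=[
    [0, 0, -0.98],
    [0, 0, -0.98],
    [0, 0, -0.98],
    [0, 0, -0.98],
    [0, 0, -0.98],
    [0, 0, -0.98],
  ],
)

```text
t: 2.6
tool_pos: [0.4892, -0.12, 0.2103]
orientation: [180.0, 0.0, 53.8]
ft_force: [0.4, -0.6, -0.1]
finger_gap: 0.0856
grasp_force: 0.0
```

Request:
drive_tool(
  hand=[1, 1, 1, 1, 1, 1],
  dp=[
    [0.0, 0.0, 0],
    [0.0, 0.0, 0],
    [0.0, 0.0, 0],
    [0.0, 0.0, 0],
    [0.0, 0.0, 0],
    [0.0, 0.0, 0],
  ],
  dr=[
    [0, 0, -0.98],
    [0, 0, -0.98],
    [0, 0, -0.98],
    [0, 0, -0.98],
    [0, 0, -0.98],
    [0, 0, -0.98],
  ],
)

```text
t: 3.2
tool_pos: [0.4893, -0.1195, 0.2104]
orientation: [-180.0, 0.0, 97.8]
ft_force: [-0.4, -0.3, 0.1]
finger_gap: 0.085
grasp_force: 0.0
```

Request:
drive_tool(
  hand=[1, 1, 1, 1, 1, 1],
  dp=[
    [0.0, 0.0, 0],
    [0.0, 0.0, 0],
    [0.0, 0.0, 0],
    [0.0, 0.0, 0],
    [0.0, 0.0, 0],
    [0.0, 0.0, 0],
  ],
  dr=[
    [0, 0, -0.96],
    [0, 0, -0.96],
    [0, 0, -0.96],
    [0, 0, -0.96],
    [0, 0, -0.96],
    [0, 0, -0.96],
  ],
)

```text
t: 3.8
tool_pos: [0.4894, -0.1191, 0.2103]
orientation: [-180.0, -0.0, 140.9]
ft_force: [0.6, 0.5, -0.5]
finger_gap: 0.0853
grasp_force: 0.0
```

```bash
python3 -c "
from h import *
c,o=snap('wrist','w2.png'); print(o['joints'])
rel([.495,-.118,.093],140.2)"
```

```text
[ 41.22406405  20.53531756 -43.2020033  105.7868604   16.11021739
  59.95516789  42.53450232]
dp [-0.0123  0.0144  0.3908] dr [-0.0001 -0.0001  0.0098] at [ 0.4894 -0.119   0.2102] [-1.8000e+02 -1.0000e-02  1.4064e+02] t 3.85
```

View pics/w2.png

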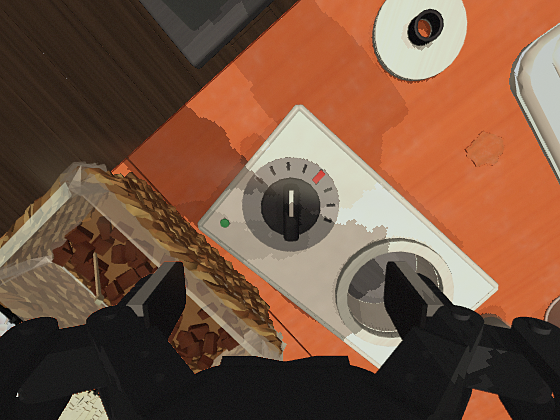

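The wrist view shows the bar exactly along tool x (pointer (291,190) to (291,217)), and the basket is clear of the left finger.

```bash
python3 -c "
from h import *
c,o=load('w2.png')
print(onz(c,o,(291,217),.112),onz(c,o,(291,190),.112))"
```

```text
[ 0.49614511 -0.11822248  0.112     ] [ 0.47995569 -0.10516999  0.112     ]
```

Request:
drive_tool(
  hand=[1, 1, 1, 1, 1, 1],
  dp=[
    [-0.012, 0.014, 0.2],
    [-0.012, 0.014, 0.2],
    [-0.012, 0.014, 0.2],
    [-0.012, 0.014, 0.2],
    [-0.012, 0.014, 0.2],
    [-0.012, 0.014, 0.2],
  ],
  dr=[
    [0, 0, 0],
    [0, 0, 0],
    [0, 0, 0],
    [0, 0, 0],
    [0, 0, 0],
    [0, 0, 0],
  ],
)

```text
t: 4.45
tool_pos: [0.4958, -0.1175, 0.1516]
orientation: [180.0, 0.1, 141.0]
ft_force: [-0.5, -0.0, -0.8]
finger_gap: 0.0856
grasp_force: 0.0
```

```bash
python3 -c "
from h import *
rel([.495,-.118,.093],140.2)"
```

```text
dp [ 0.0013 -0.003   0.1953] dr [0.0009 0.0024 0.0187] at [ 0.4958 -0.1175  0.1516] [1.7996e+02 1.1000e-01 1.4104e+02] t 4.45
```

Request:
drive_tool(
  hand=[1, 1, 1, 1, 1, -1, -1, -1, -1, -1, -1, -1, -1],
  dp=[
    [0, 0, 0.1],
    [0, 0, 0.195],
    [0, 0, 0.195],
    [0, 0, 0.195],
    [0, 0, 0.195],
    [0, 0, 0.195],
    [0, 0, 0.195],
    [0, 0, 0.195],
    [0, 0, 0.195],
    [0, 0, 0.195],
    [0, 0, 0.195],
    [0, 0, 0.195],
    [0, 0, 0.195],
  ],
  dr=[
    [0, 0, 0],
    [0, 0, 0],
    [0, 0, 0],
    [0, 0, 0],
    [0, 0, 0],
    [0, 0, 0],
    [0, 0, 0],
    [0, 0, 0],
    [0, 0, 0],
    [0, 0, 0],
    [0, 0, 0],
    [0, 0, 0],
    [0, 0, 0],
  ],
)

```text
t: 5.75
tool_pos: [0.4951, -0.1175, 0.092]
orientation: [-180.0, 0.0, 141.1]
ft_force: [-1.3, -0.5, 5.2]
finger_gap: 0.0112
grasp_force: 60.0
```

Request:
drive_tool(
  hand=[-1, -1, -1, -1, -1, -1, -1, -1, -1, -1],
  dp=[
    [0, 0, 0],
    [0, 0, 0],
    [0, 0, 0],
    [0, 0, 0],
    [0, 0, 0],
    [0, 0, 0],
    [0, 0, 0],
    [0, 0, 0],
    [0, 0, 0],
    [0, 0, 0],
  ],
  dr=[
    [0, 0, 0.12],
    [0, 0, 0.25],
    [0, 0, 0.38],
    [0, 0, 0.5],
    [0, 0, 0.63],
    [0, 0, 0.76],
    [0, 0, 0.88],
    [0, 0, 0.97],
    [0, 0, 0.97],
    [0, 0, 0.97],
  ],
)

```text
t: 6.75
tool_pos: [0.4947, -0.1177, 0.092]
orientation: [-180.0, 0.0, 97.4]
ft_force: [-2.7, -0.6, 6.8]
finger_gap: 0.0108
grasp_force: 60.3
```

Request:
drive_tool(
  hand=[1, 1, 1, 1, 1, 1, 1, 1, 1, 1, 1, 1],
  dp=[
    [0, 0, 0],
    [0, 0, 0],
    [0, 0, 0],
    [0, 0, 0],
    [0, 0, 0],
    [0, 0, -0.1],
    [0, 0, -0.2],
    [0, 0, -0.4],
    [0, 0, -0.55],
    [0, 0, -0.55],
    [0, 0, -0.55],
    [0, 0, -0.55],
  ],
  dr=[
    [0, 0, 0],
    [0, 0, 0],
    [0, 0, 0],
    [0, 0, 0],
    [0, 0, 0],
    [0, 0, 0],
    [0, 0, 0],
    [0, 0, 0],
    [0, 0, 0],
    [0, 0, 0],
    [0, 0, 0],
    [0, 0, 0],
  ],
)

```text
t: 7.95
tool_pos: [0.4943, -0.1176, 0.2558]
orientation: [-179.9, -0.0, 97.4]
ft_force: [-0.1, 0.0, 0.2]
finger_gap: 0.0853
grasp_force: 0.0
```

```bash
python3 -c "
from h import *
c,o=snap('wrist','w3.png'); print(o['joints'])
im=cv2.imread('pics/w3.png'); cv2.imwrite('pics/w3c.png',cv2.resize(im[80:330,180:480],None,fx=2.4,fy=2.4,interpolation=2))
rel([.437,.10,.26],97)"
```

```text
[ 32.25178801  15.90330588 -31.03213977 102.10004621   9.0034908
  64.54623705   5.72058699]
dp [ 0.7435 -0.095  -0.0148] dr [-0.003  -0.0009  0.0098] at [ 0.4941 -0.1175  0.2553] [-1.7986e+02 -4.0000e-02  9.7440e+01] t 8.0
```

View pics/w3c.png

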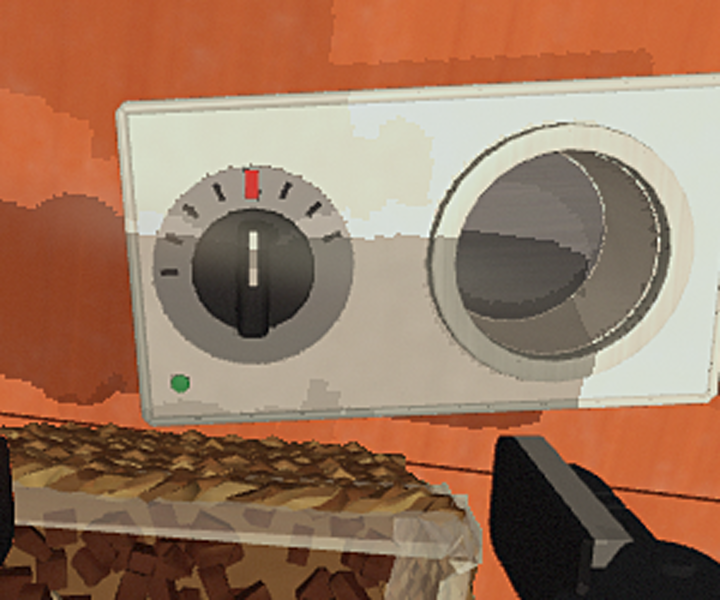

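The crop confirms the pointer lines up with the red mark (crop x 253 against 251). The well is at crop (562,253), i.e. px (414.2,185.4). On to the large lid.

Request:
drive_tool(
  hand=[1, 1, 1, 1, 1, 1, 1, 1, 1, 1, 1],
  dp=[
    [0.99, -0.06, 0],
    [0.99, -0.06, 0],
    [0.99, -0.06, 0],
    [0.99, -0.06, 0],
    [0.99, -0.06, 0],
    [0.99, -0.06, 0],
    [0.99, -0.06, 0],
    [0.99, -0.06, 0],
    [0.99, -0.06, 0],
    [0.99, -0.06, 0],
    [0.99, -0.06, 0],
  ],
  dr=[
    [0, 0, 0],
    [0, 0, 0],
    [0, 0, 0],
    [0, 0, 0],
    [0, 0, 0],
    [0, 0, 0],
    [0, 0, 0],
    [0, 0, 0],
    [0, 0, 0],
    [0, 0, 0],
    [0, 0, 0],
  ],
)

```text
t: 9.1
tool_pos: [0.439, 0.1734, 0.2565]
orientation: [-180.0, 0.0, 97.3]
ft_force: [0.0, -0.0, -0.1]
finger_gap: 0.0856
grasp_force: 0.0
```

```bash
python3 - <<'E'
from h import *
c,o=load('w3.png')
w=onz(c,o,(414.2,185.4),.09);a=onz(c,o,(285.4,190.4),.087)
print('well',w,'axis',a,np.linalg.norm(w[:2]-a[:2]),np.degrees(np.arctan2(*(w-a)[[1,0]])))
c,o=snap('wrist','w4.png'); im=cv2.imread('pics/w4.png'); hsv=cv2.cvtColor(im,cv2.COLOR_BGR2HSV)
m=((hsv[:,:,1]<70)&(hsv[:,:,2]>120)).astype(np.uint8)
m=cv2.morphologyEx(m,cv2.MORPH_CLOSE,np.ones((5,5)))
cs,_=cv2.findContours(m,0,2)
for k in sorted(cs,key=cv2.contourArea)[-4:]:
    (x,y),r=cv2.minEnclosingCircle(k); p=onz(c,o,(x,y),.023); print('blob',x,y,r,cv2.contourArea(k),p,np.linalg.norm(onz(c,o,(x+r,y),.023)-p))
n,l,st,ce=cv2.connectedComponentsWithStats(((hsv[:,:,0]>12)&(hsv[:,:,0]<25)&(hsv[:,:,1]>110)&(hsv[:,:,2]>90)).astype(np.uint8))
for s,e in zip(st,ce):
    if 60<s[4]<20000: print('orange',s,e,onz(c,o,e,.073))
rel([.437,.237,.15],97)
E
```

```text
well [ 0.61510825 -0.09451255  0.09      ] axis [ 0.49531791 -0.11555187  0.087     ] 0.12162392567638228 9.961514501849718
blob 286.4552307128906 257.5 33.63789749145508 3259.0 [0.45389955 0.07960903 0.023     ] 0.04107705515735896
blob 21.74834632873535 235.19813537597656 87.93026733398438 6099.5 [0.13537147 0.06791926 0.023     ] 0.10546447060955548
blob 293.5 120.88679504394531 54.344032287597656 8769.5 [0.4409406  0.24021663 0.023     ] 0.05947583108179865
blob 483.0 137.0 156.66854858398438 46704.5 [0.65147416 0.24971782 0.023     ] 0.17346472664091336
orange [286 114  17  18 242] [294.05371901 122.71900826] [0.44043728 0.23835934 0.073     ]
dp [0.2105 0.0204 0.3553] dr [-0.0004  0.0004  0.0073] at [0.439  0.1736 0.2566] [-1.7998e+02  2.0000e-02  9.7330e+01] t 9.15
```

View pics/w4.png

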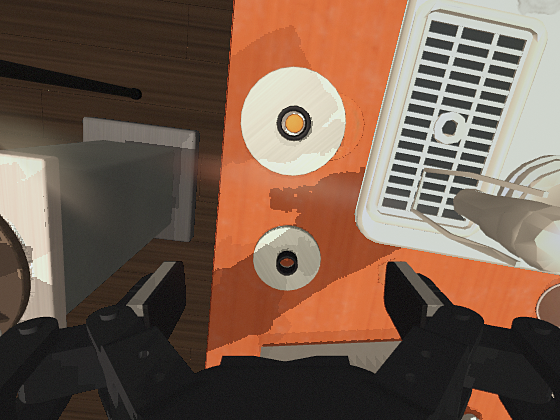

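The wrist view shows the large lid at (294,121) with its orange stem at (294,123), and the small look-alike at (287,258). The stem is at (0.440, 0.238), agreeing with the top view.

Request:
drive_tool(
  hand=[1, 1, 1, 1, 1, 1, 1],
  dp=[
    [0.214, 0.031, 0.4],
    [0.214, 0.031, 0.4],
    [0.214, 0.031, 0.4],
    [0.214, 0.031, 0.4],
    [0.214, 0.031, 0.4],
    [0.214, 0.031, 0.4],
    [0.214, 0.031, 0.4],
  ],
  dr=[
    [0, 0, 0],
    [0, 0, 0],
    [0, 0, 0],
    [0, 0, 0],
    [0, 0, 0],
    [0, 0, 0],
    [0, 0, 0],
  ],
)

```text
t: 9.85
tool_pos: [0.4407, 0.2391, 0.1383]
orientation: [179.9, -0.0, 97.3]
ft_force: [-0.1, -0.8, 0.0]
finger_gap: 0.0854
grasp_force: 0.0
```

```bash
python3 - <<'E'
from h import *
c,o=snap('wrist','w5.png'); im=cv2.imread('pics/w5.png'); hsv=cv2.cvtColor(im,cv2.COLOR_BGR2HSV)
n,l,st,ce=cv2.connectedComponentsWithStats(((hsv[:,:,0]>12)&(hsv[:,:,0]<25)&(hsv[:,:,1]>110)&(hsv[:,:,2]>90)).astype(np.uint8))
for s,e in zip(st,ce):
    if 100<s[4]<20000: print('orange',s,e,onz(c,o,e,.073))
rel([.4404,.2384,.052],97)
E
```

```text
dp [-0.0023 -0.0018  0.2873] dr [ 0.0032 -0.0002  0.0079] at [0.4406 0.2391 0.1382] [ 1.7986e+02 -1.0000e-02  9.7350e+01] t 9.9
```

Request:
drive_tool(
  hand=[1, 1, 1, 1, 1, 1, -1, -1, -1, -1, -1, -1, -1, -1],
  dp=[
    [0, 0, 0.12],
    [0, 0, 0.22],
    [0, 0, 0.285],
    [0, 0, 0.285],
    [0, 0, 0.285],
    [0, 0, 0.285],
    [0, 0, 0.285],
    [0, 0, 0.285],
    [0, 0, 0.285],
    [0, 0, 0.285],
    [0, 0, 0.285],
    [0, 0, 0.285],
    [0, 0, 0.285],
    [0, 0, 0.285],
  ],
  dr=[
    [0, 0, 0],
    [0, 0, 0],
    [0, 0, 0],
    [0, 0, 0],
    [0, 0, 0],
    [0, 0, 0],
    [0, 0, 0],
    [0, 0, 0],
    [0, 0, 0],
    [0, 0, 0],
    [0, 0, 0],
    [0, 0, 0],
    [0, 0, 0],
    [0, 0, 0],
  ],
)

```text
t: 11.3
tool_pos: [0.4396, 0.2396, 0.0516]
orientation: [180.0, 0.0, 97.4]
ft_force: [-1.2, -0.9, 5.5]
finger_gap: 0.0159
grasp_force: 58.4
```

Request:
drive_tool(
  hand=[-1, -1, -1, -1, -1, -1, -1, -1, -1, -1],
  dp=[
    [0, 0, -0.02],
    [0, 0, -0.06],
    [0, 0, -0.12],
    [0, 0, -0.2],
    [0, 0, -0.3],
    [0, 0, -0.4],
    [0, 0, -0.5],
    [0, 0, -0.5],
    [0, 0, -0.5],
    [0, 0, -0.5],
  ],
  dr=[
    [0, 0, 0],
    [0, 0, 0],
    [0, 0, 0],
    [0, 0, 0],
    [0, 0, 0],
    [0, 0, 0],
    [0, 0, 0],
    [0, 0, 0],
    [0, 0, 0],
    [0, 0, 0],
  ],
)

```text
t: 12.3
tool_pos: [0.439, 0.2389, 0.2004]
orientation: [-179.9, 0.1, 97.4]
ft_force: [-0.4, -0.3, -3.7]
finger_gap: 0.0156
grasp_force: 59.3
```

```bash
python3 - <<'E'
from h import *
o=manip.get_obs();print(o['ft_force'],o['torque'],o['finger_gap'],o['joints'])
rel([.50,-.05,.20],97.4)
rel([.6155,-.0965,.20],97.4)
E
```

```text
[-0.42413688 -0.30647143 -3.69567021] [-0.0323655   0.01832821 -0.01408402] 0.015617421556776163 [ -2.70774915  20.30103957 -40.86330078 107.07350455  15.45444162
  58.35409523 -42.59992214]
dp [-0.9813  0.0771  0.0022] dr [-0.002   0.0012  0.0009] at [0.439  0.2389 0.2004] [-1.7991e+02  5.0000e-02  9.7440e+01] t 12.3
dp [-1.1848  0.4387  0.0018] dr [-0.002   0.0012  0.0009] at [0.439  0.2389 0.2004] [-1.7991e+02  5.0000e-02  9.7440e+01] t 12.3
```

Request:
drive_tool(
  hand=[-1, -1, -1, -1, -1, -1, -1, -1, -1, -1, -1, -1, -1],
  dp=[
    [-0.05, 0.0, 0],
    [-0.12, 0.01, 0],
    [-0.22, 0.02, 0],
    [-0.33, 0.03, 0],
    [-0.44, 0.04, 0],
    [-0.55, 0.05, 0],
    [-0.66, 0.06, 0],
    [-0.77, 0.07, 0],
    [-0.87, 0.08, 0],
    [-0.94, 0.08, 0],
    [-0.98, 0.08, 0],
    [-0.98, 0.08, 0],
    [-0.98, 0.08, 0],
  ],
  dr=[
    [0, 0, 0],
    [0, 0, 0],
    [0, 0, 0],
    [0, 0, 0],
    [0, 0, 0],
    [0, 0, 0],
    [0, 0, 0],
    [0, 0, 0],
    [0, 0, 0],
    [0, 0, 0],
    [0, 0, 0],
    [0, 0, 0],
    [0, 0, 0],
  ],
)

```text
t: 13.6
tool_pos: [0.5011, -0.0476, 0.2009]
orientation: [-180.0, -0.1, 97.5]
ft_force: [0.4, 0.1, -2.6]
finger_gap: 0.0157
grasp_force: 59.4
```

```bash
python3 - <<'E'
from h import *
rel([.6155,-.0965,.20],97.4)
E
```

```text
dp [-0.2115  0.3569  0.0024] dr [-0.0011 -0.0012  0.0022] at [ 0.5011 -0.0476  0.2009] [-1.7995e+02 -6.0000e-02  9.7500e+01] t 13.6
```

Request:
drive_tool(
  hand=[-1, -1, -1, -1, -1, -1, -1, -1, -1],
  dp=[
    [-0.05, 0.03, 0],
    [-0.13, 0.08, 0],
    [-0.22, 0.14, 0],
    [-0.32, 0.2, 0],
    [-0.42, 0.26, 0],
    [-0.48, 0.3, 0],
    [-0.5, 0.32, 0],
    [-0.5, 0.32, 0],
    [-0.5, 0.32, 0],
  ],
  dr=[
    [0, 0, 0],
    [0, 0, 0],
    [0, 0, 0],
    [0, 0, 0],
    [0, 0, 0],
    [0, 0, 0],
    [0, 0, 0],
    [0, 0, 0],
    [0, 0, 0],
  ],
)

```text
t: 14.5
tool_pos: [0.6159, -0.1831, 0.2011]
orientation: [-180.0, -0.1, 97.6]
ft_force: [-0.1, 0.5, -2.6]
finger_gap: 0.0156
grasp_force: 59.4
```

```bash
python3 - <<'E'
from h import *
c,o=snap('wrist','w6.png'); print(o['tool_pos'],o['orientation'])
E
```

```text
[ 0.6158638  -0.18310785  0.20114547] [-1.79974629e+02 -6.65808074e-02  9.75657354e+01]
```

View pics/w6.png

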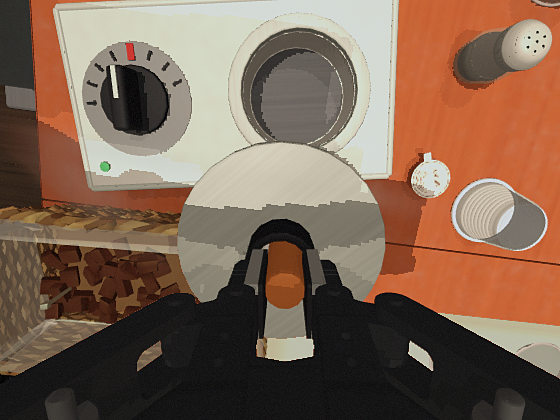

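The wrist view shows the held lid's disc (edges about x 178 to 386, top 142), the well ahead of it at (300,85), and the dial still at the red mark. I'll fit circles to both rims from edge points.

```bash
cat > fit.py <<'E'
from h import *
from scipy.optimize import least_squares
c,o=load('w6.png'); g=cv2.GaussianBlur(cv2.cvtColor(cv2.imread('pics/w6.png'),cv2.COLOR_BGR2GRAY),(3,3),0).astype(float)
def fit(cx,cy,r0,r1,angs,z,R,sign):
    P=[]
    for a in np.radians(angs):
        rr=np.arange(r0,r1,.5); v=cv2.remap(g.astype(np.float32),(cx+rr*np.cos(a)).astype(np.float32)[None],(cy+rr*np.sin(a)).astype(np.float32)[None],1)[0]
        d=sign*(v[4:]-v[:-4]); i=d.argmax()
        if d[i]>15: r=rr[i+2]; P.append(onz(c,o,(cx+r*np.cos(a),cy+r*np.sin(a)),z)[:2])
    P=np.array(P); f=lambda q:np.hypot(*(P-q[:2]).T)-q[2]
    s=least_squares(f,[*P.mean(0),R],loss='soft_l1',f_scale=.001); s2=least_squares(lambda q:f([*q,R]),P.mean(0),loss='soft_l1',f_scale=.001)
    print('z',z,'free',np.round(s.x,4),'fixedR',np.round(s2.x,4),len(P),'rms mm',1e3*np.median(abs(f(s.x)))); return s2.x
fit(300,85,50,66,range(150,391,5),.09,.042,1)
fit(300,82,60,80,range(170,371,5),.09,.052,-1)
fit(282,243,92,116,list(range(150,235,5))+list(range(305,391,5)),.1725,.058,-1)
t=o['tool_pos']; print(t)
print('stem top',[onz(c,o,u,.2225)[:2] for u in [(268,290),(305,290),(287,309)]])
E
python3 fit.py
```

```text
z 0.09 free [ 0.6154 -0.0963  0.0423] fixedR [ 0.6153 -0.096 ] 49 rms mm 0.08519457332489128
z 0.09 free [ 0.6155 -0.0962  0.0505] fixedR [ 0.6166 -0.0978] 8 rms mm 0.09288910927535143
z 0.1725 free [ 0.615  -0.1861  0.0574] fixedR [ 0.6151 -0.1869] 33 rms mm 0.3035247639373989
[ 0.6158638  -0.18310785  0.20114547]
stem top [array([ 0.61000883, -0.18460552]), array([ 0.62489638, -0.18263472]), array([ 0.61880637, -0.19218766])]
```

```bash
python3 - <<'E'
from h import *
c,o=load('w6.png'); im=cv2.imread('pics/w6.png'); hsv=cv2.cvtColor(im,cv2.COLOR_BGR2HSV)
m=((hsv[:,:,0]>5)&(hsv[:,:,0]<22)&(hsv[:,:,1]>150)); m[:,:255]=0;m[:,320:]=0;m[:230]=0;m[325:]=0
for y in range(234,325,6):
    x=np.nonzero(m[y])[0]; print(y,(x.min(),x.max()) if len(x) else None, im[y,287])
# where TCP-axis points project
M=np.array(c['mount']); K=c['intrinsics']
for z in (0,-.0214,-.01):
    for x in (0,-.001,.009,-.009):
        p=np.linalg.inv(M)@[x,0,z,1]; q=K@p[:3]; print((x,z),q[:2]/q[2])
E
```

```text
234 None [34 34 36]
240 None [18 13 12]
246 (np.int64(269), np.int64(296)) [ 28  63 121]
252 (np.int64(268), np.int64(301)) [ 28  61 120]
258 (np.int64(268), np.int64(301)) [ 28  61 121]
264 (np.int64(268), np.int64(302)) [ 27  61 121]
270 (np.int64(267), np.int64(302)) [ 24  60 123]
276 (np.int64(266), np.int64(303)) [ 42  92 169]
282 (np.int64(263), np.int64(304)) [ 40  89 166]
288 (np.int64(265), np.int64(304)) [ 26  70 140]
294 (np.int64(266), np.int64(304)) [ 28  71 140]
300 (np.int64(268), np.int64(300)) [ 30  69 140]
306 (np.int64(276), np.int64(293)) [ 29  70 139]
312 None [118 134 140]
318 None [121 135 140]
324 None [116 131 135]
(0, 0) [283.03828469 266.30673794]
(-0.001, 0) [283.04225197 268.27639826]
(0.009, 0) [283.00196979 248.2772527 ]
(-0.009, 0) [283.07351724 283.79886071]
(0, -0.0214) [282.8045648  288.51174552]
(-0.001, -0.0214) [282.80959264 290.7404063 ]
(0.009, -0.0214) [282.75842127 268.05795484]
(-0.009, -0.0214) [282.84912541 308.26388095]
(0, -0.01) [282.93733081 275.89805578]
(-0.001, -0.01) [282.94174147 277.9810104 ]
(0.009, -0.01) [282.89691163 256.80994306]
(-0.009, -0.01) [282.97646664 294.3801053 ]
```

```bash
python3 - <<'E'
from h import *
rel([.6154,-.0953,.152],97.6)
E
```

```text
dp [0.2903 0.0375 0.1648] dr [-0.0004 -0.001  -0.0006] at [ 0.6157 -0.1831  0.2014] [-1.7998e+02 -5.0000e-02  9.7570e+01] t 14.55
```

Request:
drive_tool(
  hand=[-1, -1, -1, -1, -1, -1, -1, -1, -1, -1, -1, -1],
  dp=[
    [0.04, 0.01, 0],
    [0.1, 0.02, 0],
    [0.18, 0.03, 0],
    [0.25, 0.037, 0],
    [0.29, 0.037, 0],
    [0.29, 0.037, 0],
    [0.29, 0.037, 0.03],
    [0.29, 0.037, 0.08],
    [0.29, 0.037, 0.13],
    [0.29, 0.037, 0.165],
    [0.29, 0.037, 0.165],
    [0.29, 0.037, 0.165],
  ],
  dr=[
    [0, 0, 0],
    [0, 0, 0],
    [0, 0, 0],
    [0, 0, 0],
    [0, 0, 0],
    [0, 0, 0],
    [0, 0, 0],
    [0, 0, 0],
    [0, 0, 0],
    [0, 0, 0],
    [0, 0, 0],
    [0, 0, 0],
  ],
)

```text
t: 15.75
tool_pos: [0.6158, -0.0976, 0.1514]
orientation: [-180.0, -0.0, 97.4]
ft_force: [0.3, -1.1, -2.8]
finger_gap: 0.0155
grasp_force: 59.4
```

```bash
python3 - <<'E'
from h import *
rel([.6154,-.0953,.133],97.6)
print(manip.get_obs()['torque'])
E
```

```text
dp [ 0.0077 -0.0002  0.0613] dr [-0.0008 -0.0004 -0.0038] at [ 0.6158 -0.0976  0.1514] [-1.7996e+02 -2.0000e-02  9.7430e+01] t 15.75
[ 0.00900537 -0.06552918  0.04240648]
```

Request:
drive_tool(
  hand=[-1, -1, -1, -1, -1, -1, -1, -1, -1, -1],
  dp=[
    [0.008, 0, 0],
    [0.008, 0, 0],
    [0.008, 0, 0.01],
    [0.008, 0, 0.02],
    [0.008, 0, 0.03],
    [0.008, 0, 0.04],
    [0.008, 0, 0.05],
    [0.008, 0, 0.06],
    [0.008, 0, 0.06],
    [0.008, 0, 0.06],
  ],
  dr=[
    [0, 0, 0],
    [0, 0, 0],
    [0, 0, 0],
    [0, 0, 0],
    [0, 0, 0],
    [0, 0, 0],
    [0, 0, 0],
    [0, 0, 0],
    [0, 0, 0],
    [0, 0, 0],
  ],
)

```text
t: 16.75
tool_pos: [0.6156, -0.095, 0.1337]
orientation: [-180.0, -0.0, 97.4]
ft_force: [-0.1, -0.3, -2.3]
finger_gap: 0.0159
grasp_force: 59.4
```

Request:
drive_tool(
  hand=[-1, -1, -1, -1, -1, -1],
  dp=[
    [0, 0, 0.005],
    [0, 0, 0.01],
    [0, 0, 0.015],
    [0, 0, 0.02],
    [0, 0, 0.02],
    [0, 0, 0.02],
  ],
  dr=[
    [0, 0, 0],
    [0, 0, 0],
    [0, 0, 0],
    [0, 0, 0],
    [0, 0, 0],
    [0, 0, 0],
  ],
)

```text
t: 17.35
tool_pos: [0.6155, -0.0951, 0.1277]
orientation: [-180.0, 0.0, 97.4]
ft_force: [-0.4, 0.0, -2.7]
finger_gap: 0.0159
grasp_force: 59.8
```

Request:
drive_tool(
  hand=[-1, -1, -1, -1, -1],
  dp=[
    [0, 0, 0.002],
    [0, 0, 0.004],
    [0, 0, 0.006],
    [0, 0, 0.006],
    [0, 0, 0.006],
  ],
  dr=[
    [0, 0, 0],
    [0, 0, 0],
    [0, 0, 0],
    [0, 0, 0],
    [0, 0, 0],
  ],
)

```text
t: 17.85
tool_pos: [0.6156, -0.095, 0.1276]
orientation: [180.0, 0.0, 97.4]
ft_force: [-6.6, 0.1, 12.9]
finger_gap: 0.0157
grasp_force: 61.1
```

Request:
drive_tool(
  hand=[-1, -1, -0.5, 0, 1, 1, 1, 1, 1, 1, 1, 1, 1, 1, 1],
  dp=[
    [0, 0, -0.004],
    [0, 0, -0.004],
    [0, 0, -0.004],
    [0, 0, -0.004],
    [0, 0, -0.004],
    [0, 0, -0.004],
    [0, 0, -0.004],
    [0, 0, -0.004],
    [0, 0, -0.004],
    [0, 0, -0.04],
    [0, 0, -0.1],
    [0, 0, -0.2],
    [0, 0, -0.3],
    [0, 0, -0.3],
    [0, 0, -0.3],
  ],
  dr=[
    [0, 0, 0],
    [0, 0, 0],
    [0, 0, 0],
    [0, 0, 0],
    [0, 0, 0],
    [0, 0, 0],
    [0, 0, 0],
    [0, 0, 0],
    [0, 0, 0],
    [0, 0, 0],
    [0, 0, 0],
    [0, 0, 0],
    [0, 0, 0],
    [0, 0, 0],
    [0, 0, 0],
  ],
)

```text
t: 19.35
tool_pos: [0.616, -0.095, 0.2173]
orientation: [179.9, 0.0, 97.4]
ft_force: [-0.5, 0.4, -0.7]
finger_gap: 0.0855
grasp_force: 0.0
```

```bash
python3 - <<'E'
from h import *
c,o=snap('wrist','w7.png'); print(o['tool_pos'],o['orientation'])
E
```

```text
[ 0.61598567 -0.09499784  0.21726367] [1.79889295e+02 3.62708856e-02 9.74392251e+01]
```

View pics/w7.png

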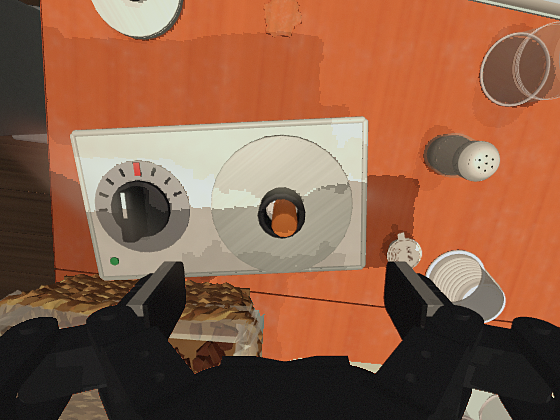

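The wrist view shows the nested lids on the well (disc about (282,205), stem top (285,222)), with the mug, pod and shaker undisturbed.

```bash
sed -i 's/w6.png/w7.png/g; /^fit(/d; /^t=/d; /^print/d' fit.py; cat >> fit.py <<'E'
fit(282,205,60,80,[a for a in range(0,360,6)],.099,.058,-1)
fit(282,210,18,32,[a for a in range(0,360,10)],.123,.018,1)
im=cv2.imread('pics/w7.png'); hsv=cv2.cvtColor(im,cv2.COLOR_BGR2HSV)
m=((hsv[:,:,0]>5)&(hsv[:,:,0]<22)&(hsv[:,:,1]>130)); m[:,:262]=0;m[:,308:]=0;m[:190]=0;m[240:]=0
for y in range(194,240,4):
    x=np.nonzero(m[y])[0]; print(y,(x.min(),x.max()) if len(x) else None)
print('stem',onz(c,o,(285,223),.149))
E
python3 fit.py
```

```text
z 0.099 free [ 0.615  -0.1003  0.0591] fixedR [ 0.6153 -0.0993] 30 rms mm 0.6720076011480156
z 0.123 free [ 0.6145 -0.0954  0.0187] fixedR [ 0.6145 -0.0954] 36 rms mm 0.7519961053384823
194 None
198 None
202 (np.int64(275), np.int64(291))
206 (np.int64(274), np.int64(295))
210 (np.int64(273), np.int64(295))
214 (np.int64(273), np.int64(296))
218 (np.int64(272), np.int64(296))
222 (np.int64(271), np.int64(297))
226 (np.int64(271), np.int64(296))
230 (np.int64(273), np.int64(295))
234 (np.int64(277), np.int64(292))
238 None
stem [ 0.61710137 -0.09474739  0.149     ]
```

Request:
drive_tool(
  hand=[1, 1, 1, 1, 1, 1, 1, 1, 1, 1, 1, 1, 1, 1, 1, 1],
  dp=[
    [-0.003, -0.002, 0.1],
    [-0.003, -0.002, 0.2],
    [-0.003, -0.002, 0.28],
    [-0.003, -0.002, 0.34],
    [-0.003, -0.002, 0.38],
    [-0.003, -0.002, 0.38],
    [-0.003, -0.002, 0.38],
    [-0.003, -0.002, 0.38],
    [-0.003, -0.002, 0.38],
    [-0.003, -0.002, 0.38],
    [-0.003, -0.002, 0.38],
    [-0.003, -0.002, 0.38],
    [-0.003, -0.002, 0.38],
    [-0.003, -0.002, 0.38],
    [-0.003, -0.002, 0.38],
    [-0.003, -0.002, 0.38],
  ],
  dr=[
    [0, 0, 0],
    [0, 0, 0],
    [0, 0, 0],
    [0, 0, 0],
    [0, 0, 0],
    [0, 0, 0],
    [0, 0, 0],
    [0, 0, 0],
    [0, 0, 0],
    [0, 0, 0],
    [0, 0, 0],
    [0, 0, 0],
    [0, 0, 0],
    [0, 0, 0],
    [0, 0, 0],
    [0, 0, 0],
  ],
)

```text
t: 21.0
tool_pos: [0.6151, -0.096, 0.102]
orientation: [-180.0, 0.0, 97.4]
ft_force: [-0.1, -0.7, 0.4]
finger_gap: 0.0858
grasp_force: 0.0
```

Request:
drive_tool(
  hand=[-1, -1, -1, -1, -1, -1, -1, -1],
  dp=[
    [0, 0, 0],
    [0, 0, 0],
    [0, 0, 0],
    [0, 0, 0],
    [0, 0, 0],
    [0, 0, 0],
    [0, 0, 0],
    [0, 0, 0],
  ],
  dr=[
    [0, 0, 0],
    [0, 0, 0],
    [0, 0, 0],
    [0, 0, 0],
    [0, 0, 0],
    [0, 0, 0],
    [0, 0, 0],
    [0, 0, 0],
  ],
)

```text
t: 21.8
tool_pos: [0.6152, -0.096, 0.1023]
orientation: [180.0, 0.0, 97.4]
ft_force: [-1.4, 0.1, 4.7]
finger_gap: 0.0337
grasp_force: 60.1
```

Request:
drive_tool(
  hand=[-1, -1, -1, -1, -1, -1],
  dp=[
    [0, 0, -0.008],
    [0, 0, -0.016],
    [0, 0, -0.024],
    [0, 0, -0.03],
    [0, 0, -0.03],
    [0, 0, -0.03],
  ],
  dr=[
    [0, 0, 0],
    [0, 0, 0],
    [0, 0, 0],
    [0, 0, 0],
    [0, 0, 0],
    [0, 0, 0],
  ],
)

```text
t: 22.4
tool_pos: [0.615, -0.096, 0.111]
orientation: [-180.0, 0.0, 97.4]
ft_force: [0.8, -0.9, -1.7]
finger_gap: 0.0336
grasp_force: 59.8
```

```bash
python3 - <<'E'
from h import *
o=manip.get_obs(); print(o['ft_force'],o['torque'],o['finger_gap'],o['tool_pos'])
E
```

```text
[ 0.82297858 -0.93025877 -1.70639668] [ 0.00936091 -0.01092177  0.00774918] 0.03358771781867324 [ 0.6150364  -0.09604122  0.11095985]
```

The force is −1.7 N, which is the outer lid alone. Continuing straight up.

Request:
drive_tool(
  hand=[-1, -1, -1, -1, -1, -1, -1, -1, -1, -1, -1, -1, -1, -1, -1, -1],
  dp=[
    [0, 0, -0.01],
    [0, 0, -0.03],
    [0, 0, -0.06],
    [0, 0, -0.1],
    [0, 0, -0.14],
    [0, 0, -0.19],
    [0, 0, -0.24],
    [0, 0, -0.29],
    [0, 0, -0.34],
    [0, 0, -0.38],
    [0, 0, -0.41],
    [0, 0, -0.43],
    [0, 0, -0.43],
    [0, 0, -0.43],
    [0, 0, -0.43],
    [0, 0, -0.43],
  ],
  dr=[
    [0, 0, 0],
    [0, 0, 0],
    [0, 0, 0],
    [0, 0, 0],
    [0, 0, 0],
    [0, 0, 0],
    [0, 0, 0],
    [0, 0, 0],
    [0, 0, 0],
    [0, 0, 0],
    [0, 0, 0],
    [0, 0, 0],
    [0, 0, 0],
    [0, 0, 0],
    [0, 0, 0],
    [0, 0, 0],
  ],
)

```text
t: 24.0
tool_pos: [0.6148, -0.096, 0.2394]
orientation: [-179.9, -0.0, 97.4]
ft_force: [0.2, 0.8, -2.1]
finger_gap: 0.0338
grasp_force: 59.8
```

Request:
drive_tool(
  hand=[-1, -1, -1, -1, -1],
  dp=[
    [0, 0, 0],
    [0, 0, 0],
    [0, 0, 0],
    [0, 0, 0],
    [0, 0, 0],
  ],
  dr=[
    [0, 0, 0],
    [0, 0, 0],
    [0, 0, 0],
    [0, 0, 0],
    [0, 0, 0],
  ],
)

```text
t: 24.5
tool_pos: [0.6151, -0.096, 0.24]
orientation: [180.0, 0.0, 97.4]
ft_force: [0.0, 0.2, -1.7]
finger_gap: 0.0334
grasp_force: 59.8
```

```bash
python3 - <<'E'
from h import *
c,o=snap('scene','s2.png'); print(o['tool_pos'],o['ft_force'])
im=cv2.imread('pics/s2.png'); cv2.imwrite('pics/s2c.png',cv2.resize(im[150:330,160:360],None,fx=3.3,fy=3.3,interpolation=2))
E
```

```text
[ 0.61507184 -0.09600446  0.24003009] [ 0.01869703  0.19560313 -1.67212758]
```

View pics/s2c.png

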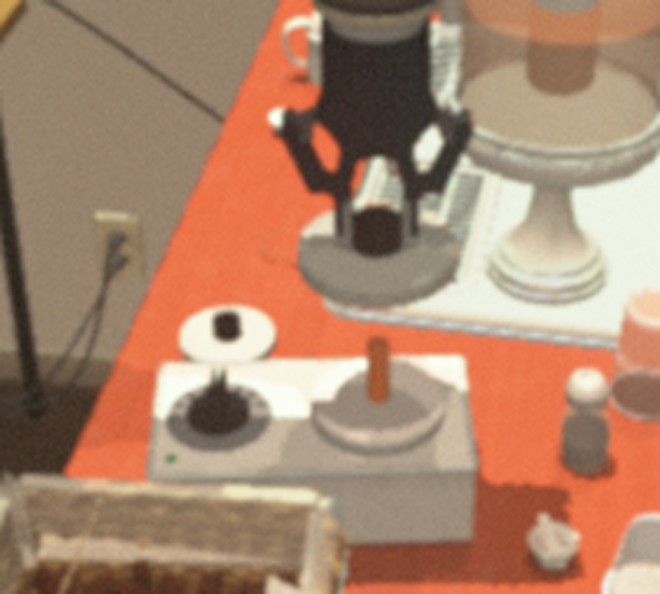

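The scene crop shows the inner lid seated and upright on the well (crop (378,400)), with the outer lid held level well above it (380,250). Handing in.

```bash
python3 -c "
from bench import manip
print(manip.sign_off())"
```

```text
the job is handed in; nothing more can be done
None
```

I handed the job in at about 24.5 s; no verdict came back. The dial is at the red mark, the inner lid looks seated and upright in the well, and the outer lid is held level about 14 cm above its nested place, with the bystanders left alone.

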